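# Route the red chips down the diverter chute

### The job

The chrome lammer button lies at the foot of the groove that the five red chips must go to; the brass dolly stands at the foot of the groove that is closed. With a fingertip, first push the diverter arm fully over so that the chute leads to the lammer's groove, then push the red gate handle round until the gate is fully open, so that all five chips slide down into that groove by themselves. Do not touch or lift the chips, and leave the lammer, dolly, ball and chip tube where they are.

Things in the scene. Friction and masses are not known exactly. Their poses are not given: they have to be found in the camera images.
- sorter: fixed steel chip chute with a clear two-groove channel at its foot. Origin on the table under the diverter's pivot; x across the chute (away from the robot, +-15 degrees), y up the chute against the flow, z up. The pan slopes at 30 degrees, walls 26 mm tall, 48 mm wide at the gate, then forks into two legs, one to each groove.
- fork (a point): the diverter's pivot on the pan's surface, 48 mm above the sorter's origin. PAN FRAME, used below: origin here; X = sorter x; Y up the slope = sorter (0, cos 30, sin 30); Z off the pan = sorter (0, -sin 30, cos 30).
- diverter (a joint): diverter angle (rad): brass vane under a steel arm, turning about pan Z at the fork, positive anticlockwise from above. 0: arm straight up the slope (starts near this). Stops at +-0.335. POSITIVE: arm towards the robot (-x), near leg shut, chips run to the FAR groove. NEGATIVE: arm away (+x), chips run to the NEAR groove. Friction about 1 N at the grip; stays where left.
- diverter_grip (a point): middle of the blue grip at the end of the diverter arm: a post 16 mm in diameter, 40 mm long along pan Z (leans 30 degrees down the slope), clear above the walls. It lies at pan X = -88 sin(angle), Y = 88 cos(angle), Z = 62 mm.
- gate (a joint): gate opening (rad): 0 shut (a brass blade across the chute holds the chips back), 1.4 fully open at its stop; starts shut within 0.06. Turns about pan Z, clockwise from above as it opens. Friction about 1 N at the grip; stays where left.
- gate_axis (a point): the gate's turning axis on the pan's surface, at pan X = -34, Y = 130, Z = 0 mm
- gate_grip (a point): middle of the red grip on the gate's handle, robot's side of the chute: a post like the blue one. From the gate's axis it lies at pan X = -80 cos(0.611 - gate), Y = -80 sin(0.611 - gate), Z = 62 mm: shut, the handle points outward and down the slope; to open, push the grip up the slope along its arc.
- lammer_center (a point): middle of the chrome lammer button, a flat disc 32 mm in diameter and 6 mm thick, on the table 25 mm beyond the foot of one groove; it marks the groove to be filled. It must not be moved.
- dolly_center (a point): middle of the brass roulette dolly, 36 mm wide at the foot and 64 mm tall, on the table beyond the foot of the other groove. It must not be moved.
- near_groove (a point): middle of the floor of the near groove (sorter -x, the robot's side), 47 mm wide, 243 mm long, walls 30 mm tall
- far_groove (a point): middle of the floor of the far groove (sorter +x), same size
- tube_center (a point): middle of the smoked acrylic chip tube standing on the table, 46 mm in diameter and 78 mm tall. It must not be moved.
- ball_center (a point): centre of the white roulette ball on the table, 21 mm in diameter. It must not be moved.
- chip0_center (a point): centre of red clay chip 1 of 5 (39 mm in diameter, 3.4 mm thick); they start as a stack, flat on the pan against the gate's upper side, chip 1 lowest
- chip1_center (a point): centre of red clay chip 2 of 5 (39 mm in diameter, 3.4 mm thick); they start as a stack, flat on the pan against the gate's upper side, chip 1 lowest
- chip2_center (a point): centre of red clay chip 3 of 5 (39 mm in diameter, 3.4 mm thick); they start as a stack, flat on the pan against the gate's upper side, chip 1 lowest
- chip3_center (a point): centre of red clay chip 4 of 5 (39 mm in diameter, 3.4 mm thick); they start as a stack, flat on the pan against the gate's upper side, chip 1 lowest
- chip4_center (a point): centre of red clay chip 5 of 5 (39 mm in diameter, 3.4 mm thick); they start as a stack, flat on the pan against the gate's upper side, chip 1 lowest
Mind the look-alikes: they are no part of the job. Of the things shaped like the part that bears lammer_center, the dark steel one is meant.

How it is judged:
On the way, in this order (a step that is already met when the one before it is completed fails the run):
1. the diverter is pushed fully over, opening the way to the lammer's groove, while the gate is still shut (((x of lammer_center in the frame of sorter below 0 m and value of joint diverter below -0.29 rad) or (x of lammer_center in the frame of sorter above 0 m and value of joint diverter above 0.29 rad)) and value of joint gate below 0.3 rad), for 0.2 s.
2. the gate is pushed fully open (value of joint gate above 1.25 rad), for 0.2 s.
At the end, for the whole second after the job is handed in: all five red chips lie at rest in the groove marked by the lammer (centres inside that groove, below its walls' tops, past the chute's lip), the diverter still stands over to the right side (beyond 0.26 rad of 0.335), and the gate is open (beyond 1.2 rad of 1.4) (((x of lammer_center in the frame of sorter below 0 m and value of joint diverter below -0.26 rad) or (x of lammer_center in the frame of sorter above 0 m and value of joint diverter above 0.26 rad)) and value of joint gate above 1.2 rad and ((x of lammer_center in the frame of sorter below 0 m and x of each of chip0_center, chip1_center, chip2_center, chip3_center, chip4_center in the frame of sorter below -0.003 m) or (x of lammer_center in the frame of sorter above 0 m and x of each of chip0_center, chip1_center, chip2_center, chip3_center, chip4_center in the frame of sorter above 0.003 m)) and y of chip0_center in the frame of sorter between -0.293 and -0.05 m and y of chip1_center in the frame of sorter between -0.293 and -0.05 m and y of chip2_center in the frame of sorter between -0.293 and -0.05 m and y of chip3_center in the frame of sorter between -0.293 and -0.05 m and y of chip4_center in the frame of sorter between -0.293 and -0.05 m and z of each of chip0_center, chip1_center, chip2_center, chip3_center, chip4_center in the frame of sorter below 0.045 m and linear speed of each of chip0, chip1, chip2, chip3, chip4 below 0.02 m/s); the robot touches nothing.
It fails at once if a chip is touched by the robot (contact force between any of the fingers, the arm and chip0 above 0.2 N or contact force between any of the fingers, the arm and chip1 above 0.2 N or contact force between any of the fingers, the arm and chip2 above 0.2 N or contact force between any of the fingers, the arm and chip3 above 0.2 N or contact force between any of the fingers, the arm and chip4 above 0.2 N).
It fails at once if a chip is lifted out of the chute (height (world z) of any of chip0_center, chip1_center, chip2_center, chip3_center, chip4_center above 0.19 m).
It fails at once if the lammer, dolly, ball or chip tube is moved more than 12 mm (distance of any of lammer_center, dolly_center, tube_center, ball_center from where it was at the start of the episode above 0.012 m).
It also fails if it takes over 54 s, if anything falls off the work surface, if the arm or the gripper's body presses on something with over 40 N, if the wrist force passes 120 N, or if a joint passes its speed limit or range.

### The arm

A 6-joint arm with a two-finger parallel gripper is mounted at the origin on the work surface. World frame = base frame: x ahead of the robot, y to its left, z up, the work surface at z = 0. Lengths are in m, angles in rad, forces in N, time in s.
With the tool pointing down it reaches from about 0.35 to 0.775 m from the base axis. Payload 5.5 kg.
Tool frame: the origin (TCP) lies midway between the tips of the shut fingers; the grasp point (between the pads) lies env.grasp_offset behind it (env.grasp_offset is the distance from the TCP to the grasp point, in m); z points along the fingers, y is the line along which they close (so a half turn about z gives the same grasp; the last joint's range is limited). The gripper opens to 85 mm and grips with 20 to 120 N. Pads are 22 mm wide; open, the fingers measure 114 mm over their backs; the gripper's body (76 mm by 85 mm) begins 54 mm behind the grasp point. The pads swing forward as they close: fully open they stand 13 mm farther back than shut.
Start: joints at [1.051, 0.313, 0.046, 1.304, 0, 1.431], TCP at [0.213, 0.534, 0.231] pointing down, gripper open.
Joint ranges: [-2.76, 2.76], [-0.86, 1.69], [-1.03, 1.26], [-2.2, 2.34], [-1.47, 1.5], [-3.14, 3.14]. Speed limits (rad/s): [2.57, 2.57, 3.14, 3.14, 3.14, 3.14].

### API

Orientations are given as a unit quaternion [w, x, y, z].
In Python, from workcell import monitor, viewer, order, env gives the robot as it stands.
- The arm moves only by the tool carry_out, never from a script. Its argument "plan" is a list that holds one entry, the list of rows, each a list of 7 numbers: the turn, a rotation vector about the world's x, y, z in rad, then the shift along the world's x, y, z in mm, then the finger opening in mm, from 0 to 85.4. A call has 1 to 20 rows; each row is the pose to reach, as a shift and turn from the pose commanded when the call began; what a row does not reach only later rows make up. A row lasts 1/10 s, in which the tool goes at most 50 mm and 8.59 degrees, less where a joint would pass 70% of its speed; a pose out of reach is approached as far as the arm can. A call with a gripper value outside its range is refused whole. The fingers move at their own pace and stop on an object; "squeeze" is the grip in N (left out, the last holds). Time passes only in rows, so rows that repeat a pose let the fingers close. It gives the time, the measured TCP pose, the force, the opening and the grip force at its end, in the units of the state.
- monitor.get_state(): the state, without advancing time (a new reading comes with each control period).
- viewer.read_camera(name): name is "scene" or "top" or "wrist"; returns the picture (400x640x3 uint8, red, green, blue); there is no depth.
- viewer.calibration(name): a dict with "K" (3x3 intrinsics, pixels), "eye" and "rotation" of the camera in the world. Camera axes: x right, y down, z forward; pixel columns grow to the right and rows downward; lengths in m; the calibration is good to about 2 mm. A picture is of the moment at which its call begins: read the wrist's pose just before it. calibration takes no time and is no camera call; for the wrist camera it gives the pose at the moment of the call.
- order.hand_in(): hands the job in; it is judged then, once.
The state is a dict: "clock": time; "joint_pos": joint angles; "qvel": joint speeds; "tau": joint torques, N m; "tcp_pos": TCP position; "orientation": TCP orientation; "wrist_force": force on the tool from outside, world axes, zero at the start; "ft_torque": the same for the moment, N m; "finger_gap": finger opening in m; "grip_force": force on a finger pad.
Only numpy, scipy, OpenCV 4.12 (cv2) and the standard library are available. Lean on these libraries where they do the work, as an engineer would, in place of code of your own. Each camera call takes 0.05 s, during which the arm holds its last target. There are 200 camera calls.

## Working session

There is one attempt and no reset: what is moved stays moved. The work goes in short steps, Python scripts to look and compute and a tool call to move; the robot and the scene stay as the last step left them, time stands still between calls to the robot, and variables do not carry over. Pictures are saved under pics/ and viewed, at most 10 in all, crops included, and the job is handed in when it is done.

Besides the shell and the picture viewer there is one more tool, called after "Emit:" in YAML: its name, and indented under it one key for each argument. carry_out: Moves the arm, as the interface text tells. Its arguments: {"type":"object","properties":{"plan":{"type":"array","items":{"type":"array","items":{"type":"array","items":{"type":"number"}}}},"squeeze":{"type":"number"}},"required":["plan"]}

```bash
mkdir -p pics
python3 - <<'E'
from workcell import monitor, viewer, order, env
import cv2,numpy as np
print(monitor.get_state()); print(env.grasp_offset)
for n in ["scene","top"]:
    im=viewer.read_camera(n); cv2.imwrite(f"pics/{n}0.png",im[:,:,::-1]); c=viewer.calibration(n); print(n,c)
E
```

```text
{'clock': 0.0, 'joint_pos': array([1.05140671e+00, 3.14015969e-01, 4.49787978e-02, 1.30357650e+00,
       9.32341828e-06, 1.43115257e+00]), 'qvel': array([-0.00090174,  0.00038833,  0.00021161, -0.00014001, -0.00097118,
       -0.0017304 ]), 'tau': array([ 6.40950439e-04, -4.80617523e+01,  2.98538697e+01,  1.90390495e-02,
       -1.39972462e-04, -1.29072262e-06]), 'tcp_pos': array([0.21292237, 0.53358572, 0.23039992]), 'orientation': array([-2.98443676e-04,  1.88734035e-01,  9.82027820e-01, -8.58274361e-04]), 'wrist_force': array([-0.55769525, -0.19639248,  0.2961508 ]), 'ft_torque': array([-0.01630082, -0.00451837,  0.00668055]), 'grip_force': 0.0, 'finger_gap': 0.08511402388522955}
0.0187
scene {'K': array([[502.16615092,   0.        , 326.85936058],
       [  0.        , 502.16615092, 188.04082254],
       [  0.        ,   0.        ,   1.        ]]), 'eye': array([ 0.94805679, -0.7550009 ,  0.75275568]), 'rotation': array([-0.41370617,  0.87938706,  0.20935148, -0.10815531])}
top {'K': array([[367.77871675,   0.        , 319.00182815],
       [  0.        , 367.77871675, 193.14271858],
       [  0.        ,   0.        ,   1.        ]]), 'eye': array([ 0.49550133, -0.07557421,  0.78144536]), 'rotation': array([-0.06016125,  0.71162243, -0.69891619,  0.03860442])}
```

View pics/scene0.png

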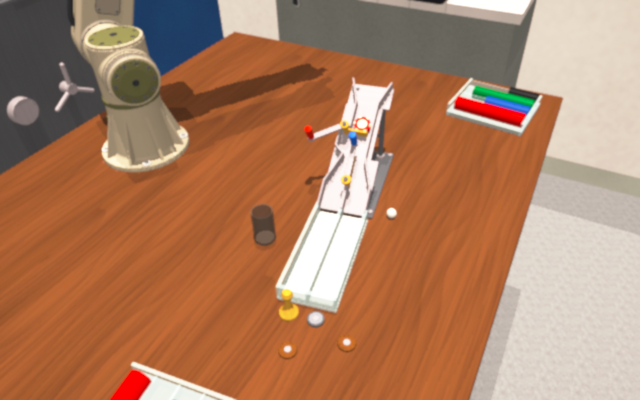

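View pics/top0.png

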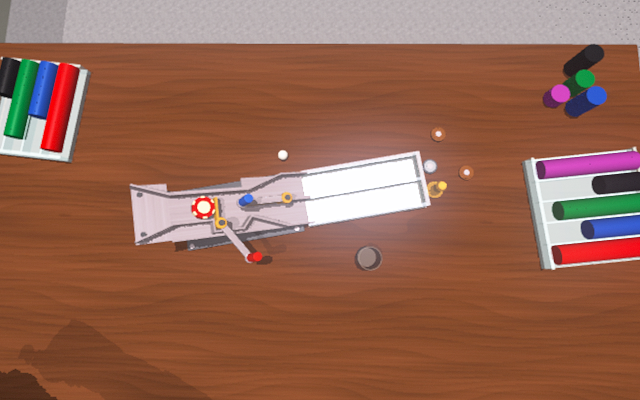

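The top view shows the chrome disc at (430,166) beyond the far groove (away from the robot). The dolly at (436,188) stands beyond the near one. Lammer candidates are the grey disc at (430,166) and the orange discs with white centres at (438,134) and (466,172). The grey one fits, as it is steel/chrome and sits at the groove foot. I'll confirm it in a crop and measure the grips.

```bash
cat > h.py <<'E'
import cv2,numpy as np
from scipy.spatial.transform import Rotation as R
from workcell import monitor, viewer, order, env
def cam(n):
    c=viewer.calibration(n); q=c["rotation"]; return c["K"],c["eye"],R.from_quat([q[1],q[2],q[3],q[0]]).as_matrix()
def ray(n,uv):
    K,e,M=cam(n); d=M@np.linalg.inv(K)@[uv[0],uv[1],1]; return e,d/np.linalg.norm(d)
def plane(n,uv,z):
    e,d=ray(n,uv); return e+d*(z-e[2])/d[2]
def tri(a,b):
    A=np.zeros((3,3));y=np.zeros(3);P=[ray("scene",a),ray("top",b)]
    for e,d in P: W=np.eye(3)-np.outer(d,d);A+=W;y+=W@e
    p=np.linalg.solve(A,y); return p,[np.linalg.norm(np.cross(p-e,d)) for e,d in P]
def proj(n,p):
    K,e,M=cam(n); c=K@(M.T@(np.asarray(p)-e)); return c[:2]/c[2]
def blob(im,lo,hi,box):
    h=cv2.cvtColor(im,cv2.COLOR_RGB2HSV); m=cv2.inRange(h,lo,hi); k=np.zeros_like(m);x0,y0,x1,y1=box;k[y0:y1,x0:x1]=255
    n,l,s,c=cv2.connectedComponentsWithStats(m&k); i=1+s[1:,4].argmax(); return c[i],s[i]
E
python3 - <<'E'
from h import *
s=cv2.imread("pics/scene0.png")[:,:,::-1].copy();t=cv2.imread("pics/top0.png")[:,:,::-1].copy()
red=((0,200,90),(6,255,255));blu=((105,150,60),(125,255,255));yel=((15,120,120),(30,255,255))
for nm,c,bs,bt in [("gate",red,(295,115,322,145),(240,240,275,270)),("div",blu,(340,125,362,150),(232,188,260,212)),
  ("fork",yel,(335,170,358,190),(275,188,298,206)),("gaxis",yel,(338,118,352,133),(212,214,229,232))]:
    a,sa=blob(s,*c,bs);b,sb=blob(t,*c,bt); print(nm,a,sa,b,sb,*tri(a,b))
h=cv2.cvtColor(t,cv2.COLOR_RGB2HSV)
m=cv2.inRange(h,(0,0,235),(180,25,255)); m[:,:300]=0;m[:,440:]=0;m[:140]=0;m[235:]=0
ct=max(cv2.findContours(m,0,2)[0],key=cv2.contourArea); r=cv2.minAreaRect(np.vstack([x for x in cv2.findContours(m,0,2)[0] if cv2.contourArea(x)>100])); B=cv2.boxPoints(r)
print(B,[plane("top",p,.0).round(4) for p in B])
print("lam",plane("top",(430,166),.006),"dolly",plane("top",(435,189),.0))
cv2.imwrite("pics/crop1.png",np.hstack([cv2.resize(t[120:210,390:490],None,fx=4,fy=4),cv2.resize(s[280:370,260:360],None,fx=4,fy=4)])[:,:,::-1])
E
```

```text
gate [308.44444444 130.85185185] [304 125   9  13  81] [254.7  256.51] [248 252  14   9 100] [0.47419764 0.05255347 0.14911842] [np.float64(0.0008091509613598695), np.float64(0.0008091509613597881)]
div [352.6122449 138.3877551] [349 132   7  13  49] [245.46067416 199.17977528] [239 194  14  11  89] [0.57228997 0.07373051 0.1450985 ] [np.float64(0.000178976144540383), np.float64(0.0001789761445401991)]
fork [346.44262295 179.93442623] [342 175   9  11  61] [285.93333333 197.41666667] [282 192  10  11  60] [0.58618721 0.0115219  0.07908444] [np.float64(0.0016240538162959485), np.float64(0.0016240538162958836)]
gaxis [345.11538462 126.78205128] [340 120  12  13  78] [218.99090909 221.29090909] [214 214  13  15 110] [0.53265887 0.12031333 0.13724552] [np.float64(0.0004380874021595558), np.float64(0.0004380874021593564)]
[[299.3832  171.12628]
 [420.24332 150.55435]
 [429.47165 204.77081]
 [308.61154 225.34274]] [array([ 0.6528, -0.0071,  0.    ]), array([ 0.7018, -0.2679,  0.    ]), array([ 0.5841, -0.2852,  0.    ]), array([ 0.5359, -0.0299,  0.    ])]
lam [ 0.66667963 -0.28647913  0.006     ] dolly [ 0.61812827 -0.29758508  0.        ]
```

View pics/crop1.png

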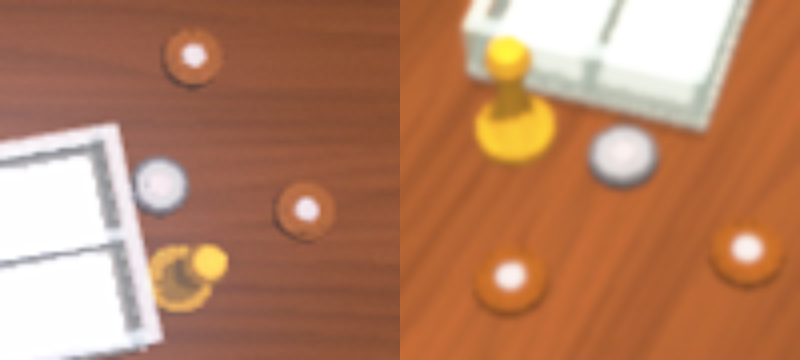

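The crop confirms it: the grey steel disc touching the far groove's end is the lammer, and the two orange ones are look-alikes. So the diverter must go positive, arm towards the robot. My measurements (fork, gate axis and both grips) agree within about 3 mm, with grip heights of 0.145 to 0.149 against 0.146 and 0.144 expected. The fit is yaw about 0.187 and origin about (0.583, 0.0295).

```bash
cat >> h.py <<'E'
yaw=.187; O=np.array([.5830,.0295,0.]); Rz=R.from_euler('z',yaw).as_matrix(); c3,s3=np.cos(np.pi/6),.5
P=Rz@np.array([[1,0,0],[0,c3,-s3],[0,s3,c3]]); F=O+[0,0,.048]
def pan(x,y,z): return F+P@(np.array([x,y,z])/1000)
def pose():
    s=monitor.get_state(); q=s["orientation"]; return s["tcp_pos"],R.from_quat([q[1],q[2],q[3],q[0]])
T=R.from_matrix(np.c_[-P[:,0],P[:,1],-P[:,2]])
E
python3 - <<'E'
from h import *
p,r=pose(); print("turn",(T*r.inv()).as_rotvec().round(4))
for q in [(40,88,140),(40,88,52)]: print(q,pan(*q).round(4),((pan(*q)-p)*1000).round(1))
print("panX",P[:,0],"panY",P[:,1],"panZ",P[:,2])
for n in["scene","top"]: print(n,proj(n,pan(0,88,62)),proj(n,pan(-99.5,84.1,62)),proj(n,pan(-34,130,28)))
E
```

```text
turn [ 0.5297 -0.0514  0.5535]
(40, 88, 140) [0.6211 0.043  0.2132] [ 408.2 -490.6  -17.2]
(40, 88, 52) [0.613  0.0863 0.137 ] [ 400.  -447.3  -93.4]
panX [0.98256639 0.18591204 0.        ] panY [-0.16100455  0.85092746  0.5       ] panZ [ 0.09295602 -0.4912832   0.8660254 ]
scene [353.54069289 138.39329543] [309.37495632 133.41309056] [344.69694561 126.64657967]
top [245.28280079 197.74557018] [255.42796271 254.09624469] [219.23203968 222.29317694]
```

Emit:
carry_out:
  plan:
    - [[0,0,0,0,0,40,0],[0,0,0,0,0,80,0],[0.53,-0.051,0.553,408,-490,60,0],[0.53,-0.051,0.553,408,-490,60,0],[0.53,-0.051,0.553,408,-490,60,0],[0.53,-0.051,0.553,408,-490,60,0],[0.53,-0.051,0.553,408,-490,60,0],[0.53,-0.051,0.553,408,-490,60,0],[0.53,-0.051,0.553,408,-490,60,0],[0.53,-0.051,0.553,408,-490,60,0],[0.53,-0.051,0.553,408,-490,60,0],[0.53,-0.051,0.553,408,-490,60,0],[0.53,-0.051,0.553,408,-490,60,0],[0.53,-0.051,0.553,408,-490,60,0],[0.53,-0.051,0.553,408,-490,60,0],[0.53,-0.051,0.553,408,-490,60,0],[0.53,-0.051,0.553,408,-490,60,0],[0.53,-0.051,0.553,408,-490,60,0],[0.53,-0.051,0.553,408,-490,60,0],[0.53,-0.051,0.553,408,-490,60,0]]

```text
clock: 2.1
tcp_pos: [0.6204, 0.0453, 0.2921]
orientation: [-0.024, -0.091, 0.961, 0.259]
wrist_force: [0.4, 0.4, 0.2]
finger_gap: 0.0003
grip_force: 0.0
```

Run:
```python
from h import *
p,r=pose(); print(p,(T*r.inv()).as_rotvec().round(3),((pan(40,88,52)-p)*1000).round(1))
w=viewer.read_camera("wrist");s=viewer.read_camera("scene")
cv2.imwrite("pics/w1.png",np.hstack([w[:, 60:580],cv2.resize(s[50:250,230:430],None,fx=2,fy=2)])[:,:800,::-1])
```

```text
[0.6203801  0.0453443  0.29209016] [-0.002 -0.    -0.001] [  -7.4   40.9 -155.1]
```

View pics/w1.png

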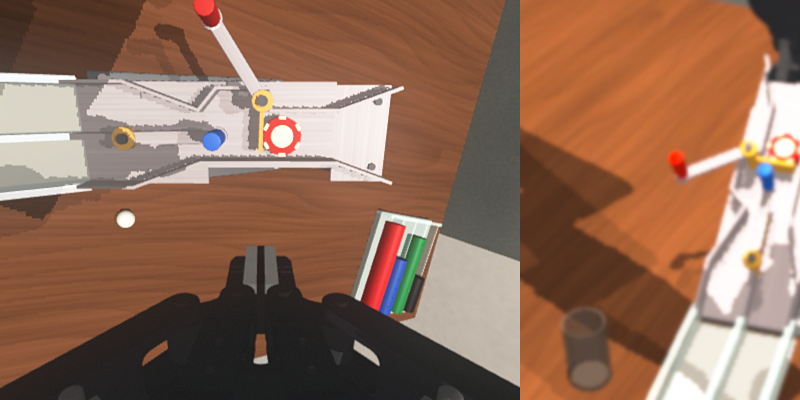

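The wrist view shows the shut fingers at about (260,265), beyond the chute's far wall. The blue grip is at (213,138) and the chips at (282,135), held by the blade. Next I descend beside the blue grip.

Emit:
carry_out:
  plan:
    - [[0,0,0,-2,20,-50,0],[0,0,0,-4,30,-100,0],[0,0,0,-7,41,-140,0],[0,0,0,-7,41,-155,0],[0,0,0,-7,41,-155,0],[0,0,0,-7,41,-155,0]]

```text
clock: 2.8
tcp_pos: [0.6143, 0.0855, 0.1375]
orientation: [-0.024, -0.09, 0.961, 0.259]
wrist_force: [0.8, -0.3, 0.8]
finger_gap: -0.0002
grip_force: 0.0
```

Run:
```python
from h import *
p,r=pose(); print((P.T@(p-F)*1000).round(1))
print([((pan(*q)-p)*1000).round(1) for q in [(20,87,52),(10,87,52),(0,85,52),(-6,84,52),(-10,83,52)]])
t=viewer.read_camera("top");s=viewer.read_camera("scene")
cv2.imwrite("pics/a1.png",np.hstack([cv2.resize(t[150:280,180:310],(400,400)),cv2.resize(s[80:210,290:420],(400,400))])[:,:,::-1])
```

```text
[41.2 87.4 52.9]
[array([-20.8,  -3.8,  -0.9]), array([-30.7,  -5.7,  -0.9]), array([-40.2,  -9.2,  -1.9]), array([-45.9, -11.2,  -2.4]), array([-49.7, -12.8,  -2.9])]
```

View pics/a1.png

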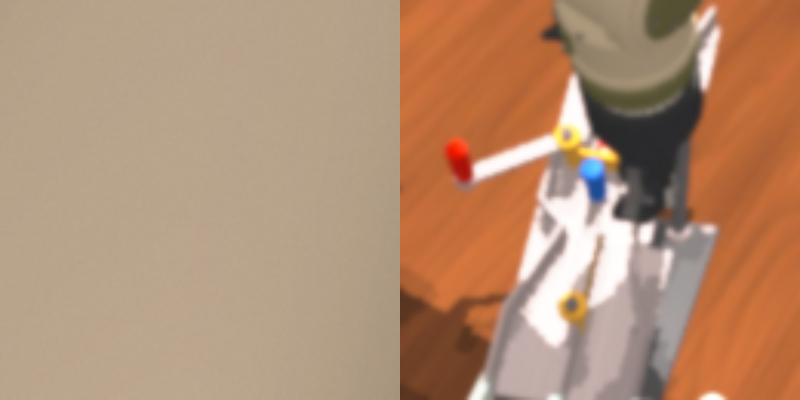

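The scene view has the blue grip at (593,180) with the fingertip just to its far side at (640,205). Now I push towards the robot.

Emit:
carry_out:
  plan:
    - [[0,0,0,-10,-2,0,0],[0,0,0,-20,-4,-1,0],[0,0,0,-26,-5,-1,0],[0,0,0,-31,-6,-1,0],[0,0,0,-36,-7,-1,0],[0,0,0,-40,-9,-2,0],[0,0,0,-44,-10,-2,0],[0,0,0,-46,-11,-2,0],[0,0,0,-46,-11,-2,0]]

```text
clock: 3.8
tcp_pos: [0.5677, 0.074, 0.1342]
orientation: [-0.025, -0.09, 0.961, 0.259]
wrist_force: [-0.2, -0.4, 0.1]
finger_gap: 0.0003
grip_force: 0.0
```

Run:
```python
from h import *
p,r=pose(); print((P.T@(p-F)*1000).round(1))
s=viewer.read_camera("scene"); a,sa=blob(s,(105,150,60),(125,255,255),(330,115,372,155)); print(a,sa)
for k in (-.03,.2,.29,.335): print(k,proj("scene",pan(-88*np.sin(k),88*np.cos(k),62)))
```

```text
[-6.7 83.4 51.4]Traceback (most recent call last):
  File "<stdin>", line 3, in <module>
  File "h.py", line 18, in blob
    n,l,s,c=cv2.connectedComponentsWithStats(m&k); i=1+s[1:,4].argmax(); return c[i],s[i]
                                                       ~~~~~~~~~~~~~~^^
ValueError: attempt to get argmax of an empty sequence
```

Run:
```python
from h import *
s=viewer.read_camera("scene"); w=viewer.read_camera("wrist")
cv2.imwrite("pics/a2.png",np.hstack([cv2.resize(s[80:210,290:420],(400,400)),cv2.resize(w,(400,250)) if 0 else w[:,100:500]])[:,:,::-1])
```

```text
(no output)
```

View pics/a2.png

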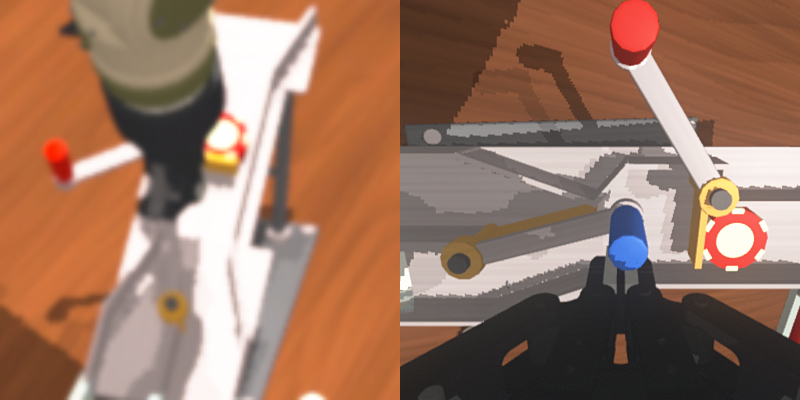

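In the wrist view the fingers rest against the blue grip at (628,240). The arm runs from the pivot (460,260) to the post's foot (625,208), about 0.3 rad over towards the robot. I'll push on to the stop and watch the force.

Emit:
carry_out:
  plan:
    - [[0,0,0,-2,-1,0,0],[0,0,0,-4,-1,0,0],[0,0,0,-4,-1,0,0],[0,0,0,-4,-1,0,0]]

```text
clock: 4.35
tcp_pos: [0.564, 0.0731, 0.1344]
orientation: [-0.024, -0.09, 0.961, 0.259]
wrist_force: [0.1, 0.2, 1.1]
finger_gap: -0.0001
grip_force: 0.0
```

Emit:
carry_out:
  plan:
    - [[0,0,0,-2,0,0,0],[0,0,0,-4,-1,0,0],[0,0,0,-4,-1,0,0],[0,0,0,-4,-1,0,0]]

```text
clock: 4.75
tcp_pos: [0.5615, 0.0722, 0.1346]
orientation: [-0.023, -0.09, 0.961, 0.259]
wrist_force: [5.0, 2.5, -1.9]
finger_gap: -0.0
grip_force: 2.6
```

The force rose to 5 N with the tool lagging, so the diverter is at its stop. Next I hold it briefly, back off and rise, and work out the gate path.

Emit:
carry_out:
  plan:
    - [[0,0,0,0,0,0,0],[0,0,0,0,0,0,0],[0,0,0,12,2,0,0],[0,0,0,25,5,0,0],[0,0,0,28,-20,43,0],[0,0,0,33,-44,86,0],[0,0,0,33,-44,86,0]]

```text
clock: 5.45
tcp_pos: [0.5959, 0.0251, 0.2258]
orientation: [-0.02, -0.09, 0.962, 0.257]
wrist_force: [0.6, -0.3, -0.3]
finger_gap: -0.0002
grip_force: 0.0
```

Run:
```python
from h import *
p,r=pose(); print((P.T@(p-F)*1000).round(1),(T*r.inv()).as_rotvec().round(3))
for q in [(-100,42,150),(-100,42,52)]: print(q,((pan(*q)-p)*1000).round(0))
b=pan(-100,42,52)
for g in np.linspace(0,1.4,11):
    f=.611-g; q=(-34-80*np.cos(f),130-80*np.sin(f)-22,52); print(round(g,2),np.round(q),((pan(*q)-b)*1000).round(0))
w=viewer.read_camera("wrist"); cv2.imwrite("pics/a3.png",w[:,:,::-1])
```

```text
[ 11.9  83.1 157.3] [0.001 0.008 0.003]
(-100, 42, 150) [-104.  -52.  -27.]
(-100, 42, 52) [-113.   -4. -112.]
0.0 [-100.   62.   52.] [-3. 17. 10.]
0.14 [-105.   72.   52.] [-10.  24.  15.]
0.28 [-110.   82.   52.] [-16.  32.  20.]
0.42 [-113.   93.   52.] [-21.  41.  25.]
0.56 [-114.  104.   52.] [-24.  50.  31.]
0.7 [-114.  115.   52.] [-25.  60.  37.]
0.84 [-112.  126.   52.] [-25.  69.  42.]
0.98 [-109.  137.   52.] [-24.  79.  47.]
1.12 [-104.  147.   52.] [-21.  89.  52.]
1.26 [-98. 156.  52.] [-16.  98.  57.]
1.4 [-90. 165.  52.] [-10. 106.  61.]
```

View pics/a3.png

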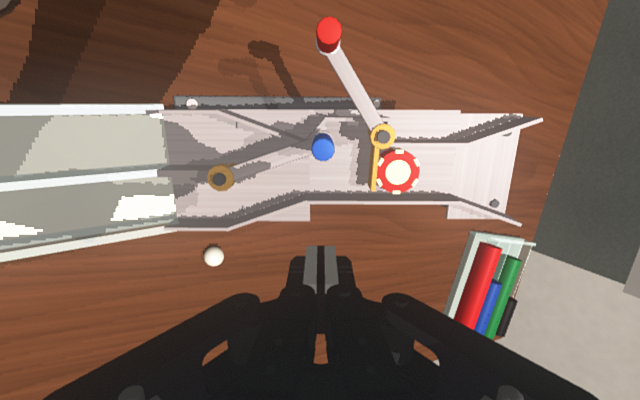

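The diverter at (323,147) stands over towards the robot's side with its pivot at (221,178). The gate is still shut and the chips are at (398,172). On to the gate handle.

Emit:
carry_out:
  plan:
    - [[0,0,0,-40,-20,-10,0],[0,0,0,-80,-40,-20,0],[0,0,0,-104,-52,-27,0],[0,0,0,-107,-36,-55,0],[0,0,0,-110,-20,-84,0],[0,0,0,-113,-4,-112,0],[0,0,0,-113,-4,-112,0],[0,0,0,-113,-4,-112,0]]

```text
clock: 6.3
tcp_pos: [0.479, 0.0248, 0.1079]
orientation: [-0.026, -0.09, 0.961, 0.259]
wrist_force: [-0.1, -0.6, 0.6]
finger_gap: -0.0001
grip_force: 0.0
```

Run:
```python
from h import *
p,r=pose(); print((P.T@(p-F)*1000).round(1),(T*r.inv()).as_rotvec().round(3))
w=viewer.read_camera("wrist"); cv2.imwrite("pics/a4.png",w[:,:,::-1])
```

```text
[-103.    42.7   44.5] [-0.003 -0.003 -0.001]
```

View pics/a4.png

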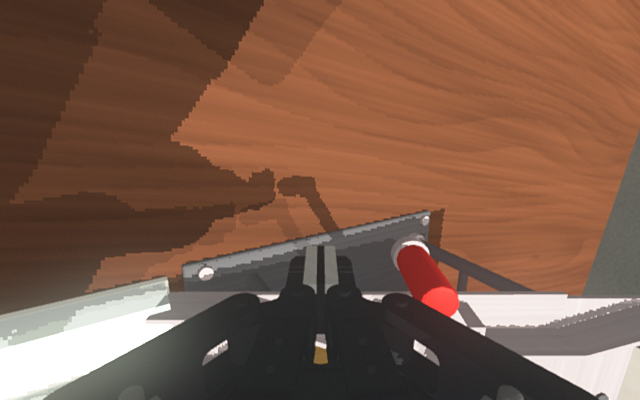

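The fingertip at (320,260) is below the red grip at (425,275). It sits about 8 mm too deep, so I'll raise it slightly and push along the arc.

Emit:
carry_out:
  plan:
    - [[0,0,0,4,-5,8,0],[0,0,0,4,-5,8,0],[0,0,0,2,4,13,0],[0,0,0,1,12,18,0],[0,0,0,-6,19,23,0],[0,0,0,-12,27,28,0],[0,0,0,-17,36,33,0],[0,0,0,-20,45,39,0],[0,0,0,-21,55,45,0],[0,0,0,-21,64,50,0],[0,0,0,-20,74,55,0],[0,0,0,-17,84,60,0],[0,0,0,-12,93,65,0],[0,0,0,-12,93,65,0],[0,0,0,-12,93,65,0]]

```text
clock: 7.85
tcp_pos: [0.4684, 0.1175, 0.1734]
orientation: [-0.024, -0.09, 0.961, 0.259]
wrist_force: [-0.1, -0.1, 0.1]
finger_gap: 0.0001
grip_force: 0.0
```

Run:
```python
from h import *
p,r=pose(); print((P.T@(p-F)*1000).round(1),(T*r.inv()).as_rotvec().round(3))
for q in [(-94,160,54),(-90,165,54),(-90,168,54)]: print(q,((pan(*q)-p)*1000).round(0))
w=viewer.read_camera("wrist"); s=viewer.read_camera("scene");cv2.imwrite("pics/a5.png",np.hstack([w[:,120:520],cv2.resize(s[60:260,250:450],(400,400))])[:,:,::-1])
```

```text
[-96.2 156.   54.7] [-0.002 -0.    -0.   ]
(-94, 160, 54) [1. 4. 1.]
(-90, 165, 54) [5. 9. 4.]
(-90, 168, 54) [ 4. 12.  5.]
```

View pics/a5.png

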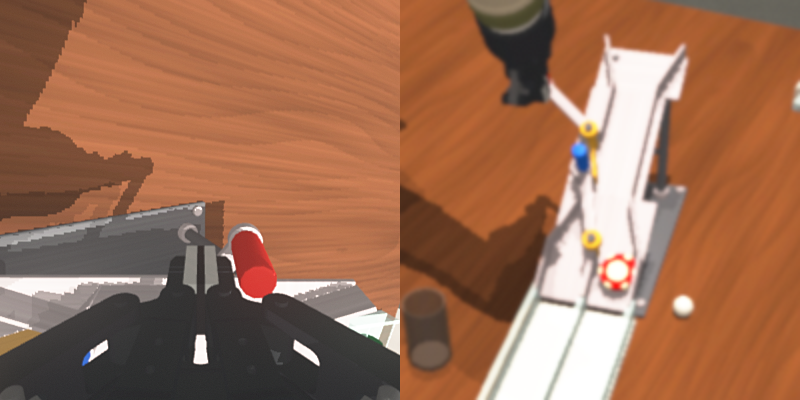

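The red grip at (250,265) is being pushed. The gate is nearly open and the chips, at (617,272), are sliding down the far leg. I'll continue to the gate's stop.

Emit:
carry_out:
  plan:
    - [[0,0,0,2,5,2,0],[0,0,0,5,9,4,0],[0,0,0,5,11,5,0],[0,0,0,5,11,5,0],[0,0,0,5,11,5,0]]

```text
clock: 8.45
tcp_pos: [0.4736, 0.1279, 0.1784]
orientation: [-0.024, -0.09, 0.962, 0.258]
wrist_force: [2.1, -1.7, -0.8]
finger_gap: 0.0003
grip_force: 1.3
```

Emit:
carry_out:
  plan:
    - [[0,0,0,0,2,1,0],[0,0,0,0,4,2,0],[0,0,0,0,4,2,0],[0,0,0,0,4,2,0]]

```text
clock: 8.85
tcp_pos: [0.4735, 0.1283, 0.1786]
orientation: [-0.025, -0.089, 0.963, 0.254]
wrist_force: [0.3, -17.0, -6.1]
finger_gap: 0.0
grip_force: 8.8
```

The force reached 17 N with no travel, so the gate is at its stop. I'll back off, rise clear and check.

Emit:
carry_out:
  plan:
    - [[0,0,0,1,-8,-5,0],[0,0,0,2,-20,-12,0],[0,0,0,2,-20,-12,0],[0,0,0,4,-45,31,0],[0,0,0,0,-70,74,0],[0,0,0,-40,-70,110,0],[0,0,0,-80,-70,130,0],[0,0,0,-80,-70,130,0],[0,0,0,-80,-70,130,0],[0,0,0,-80,-70,130,0]]

```text
clock: 9.85
tcp_pos: [0.3936, 0.0622, 0.3099]
orientation: [-0.024, -0.09, 0.961, 0.259]
wrist_force: [0.2, 0.3, -0.1]
finger_gap: -0.0001
grip_force: 0.0
```

Run:
```python
from h import *
s=viewer.read_camera("scene");t=viewer.read_camera("top")
cv2.imwrite("pics/a6.png",np.hstack([cv2.resize(t[100:300,230:430],(400,400)),cv2.resize(s[90:340,220:470],(400,400))])[:,:,::-1])
for n,im in (("scene",s),("top",t)):
    for k in (1.2,1.4): f=.611-k; print(n,k,proj(n,pan(-34-80*np.cos(f),130-80*np.sin(f),62)))
    for k in(.26,.335): print(n,"div",k,proj(n,pan(-88*np.sin(k),88*np.cos(k),62)))
    for col in (((0,200,90),(6,255,255)),((105,150,60),(125,255,255))):
        try: print(blob(im,*col,(290,90,370,150) if n=="scene" else (180,170,290,270)))
        except ValueError: print("none")
```

```text
scene 1.2 [318.88091169  98.19345445]
scene 1.4 [324.47688151  94.09242065]
scene div 0.26 [343.12817489 138.08633876]
scene div 0.335 [340.12203152 138.45254382]
(array([324.50769231,  94.03076923]), array([320,  90,   9,  11,  65], dtype=int32))
(array([340.14285714, 139.14285714]), array([337, 133,   7,  12,  42], dtype=int32))
top 1.2 [201.69474654 263.62567131]
top 1.4 [192.96275715 258.5289562 ]
top div 0.26 [248.6963019 210.2514127]
top div 0.335 [250.26089723 213.68530929]
(array([193.10891089, 259.9009901 ]), array([187, 255,  13,  10, 101], dtype=int32))
(array([247.61363636, 214.5       ]), array([244, 210,  10,  10,  44], dtype=int32))
```

View pics/a6.png

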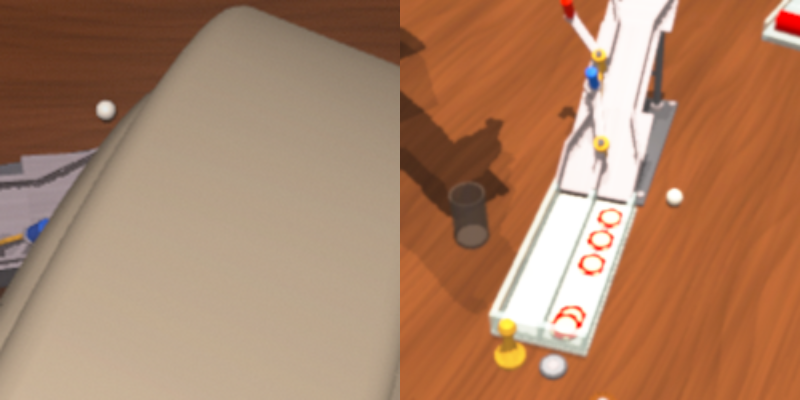

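All five chips are in the far groove at crop pixels (610,217), (600,238), (592,263), (572,317) and (567,325). The gate and diverter stand at their stops. I'll check that the chips are at rest and that the uppermost one is past the lip, then hand in.

Run:
```python
from h import *
f=lambda: cv2.GaussianBlur(viewer.read_camera("scene"),(3,3),0).astype(int)
a=f()
for _ in range(8): b=f()
print("max diff in groove",abs(a-b)[200:310,290:380].max())
for u,v in [(351,225.6),(345,238.8),(340,254.4),(327.5,288),(324,293)]: print((Rz.T@(plane("scene",(u,v),.012)-O)).round(3))
```

```text
max diff in groove 4
[ 0.029 -0.084  0.012]
[ 0.027 -0.126  0.012]
[ 0.029 -0.171  0.012]
[ 0.029 -0.259  0.012]
[ 0.026 -0.272  0.012]
```

```bash
python3 -c "
from workcell import order
print(order.hand_in())"
```

```text
the job is handed in; nothing more can be done
None
```

I pushed the diverter to its far-groove stop and the gate fully open, and all five red chips slid down and lie at rest in the lammer's far groove; the job is handed in, but no verdict was returned.

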